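Set the pack counter

ROBOT

A 6-joint arm with a two-finger parallel gripper is mounted at the origin on the work surface. World frame = base frame: x ahead of the robot, y to its left, z up, the work surface at z = 0. Lengths are in mm, angles in rad, forces in N, time in s.
With the tool pointing down it reaches from about 250 to 725 mm from the base axis. Payload 4 kg.
Tool frame: the origin (TCP) lies at the very end of the fingers, on their centre line; the grasp point (between the pads) lies 19 mm behind it; z points along the fingers, y is the direction in which the jaws open and shut (so a half turn about z gives the same grasp; the last joint's range is limited). The gripper opens to 85 mm and grips with 20 to 120 N. Pads are 22 mm wide; open, the fingers measure 114 mm over their backs; the gripper's body (76 mm by 85 mm) begins 54 mm behind the grasp point. The pads swing forward as they close: fully open they stand 13 mm farther back than shut.
Start: joints at [1.334, 0.241, 0.005, 1.335, 0, 1.571], TCP at [117.295, 486.047, 231.306] pointing down, gripper open.
Joint ranges: [-2.72, 2.72], [-1.05, 1.87], [-1.09, 1.28], [-1.99, 2.15], [-1.42, 1.44], [-3.14, 3.14]. Speed limits (rad/s): [2.79, 2.79, 3.14, 3.14, 3.14, 3.14].

INTERFACE

Orientations are given as a unit quaternion [w, x, y, z].
In Python, from cell import robot gives the robot as it stands.
- The arm moves only by the shell command python3 -m handwheel 'ROWS' [OPENING] [FORCE]. ROWS is JSON, a list of rows, each an object of numbers: "x", "y", "z": the shift along the tool's x, y, z in m; "wx", "wy", "wz": the turn, a rotation vector about the tool's x, y, z in degrees. A call has 1 to 12 rows; each row shifts and turns the commanded pose from where the row before left it, along the tool's axes as they then stand; what a row does not reach is not made up. A row lasts 1/8 s, in which the tool goes at most 62.5 mm and 10.7 degrees, less where a joint would pass 70% of its speed; a pose out of reach is approached as far as the arm can. A call with a gripper value outside its range is refused whole. OPENING is the finger opening in m, from 0 to 0.0854, set as the call begins (- or left out, the last holds). The fingers move at their own pace and stop on an object; FORCE is the grip in N (left out, the last holds). Time passes only in rows, so rows that do not move let the fingers close. It gives the time, the measured TCP pose, the force and the opening at its end, in the units of the state.
- robot.observe(): the state, without advancing time (a new reading comes with each control period).
- robot.grab_frame(name): name is "side" or "top" or "wrist"; returns a dict with "pixels" (384x512x3 uint8, red, green, blue), "depth" (384x512 float32, mm along the optical axis (not along the pixel's ray), 0 where there is no reading), "fx", "fy", "cx", "cy" (pixels), "world_from_camera" (4x4, takes a point from camera to world coordinates). Camera axes: x right, y up, looking along -z (the intrinsics and any distortion apply to the point x, -y, -z); pixel columns grow to the right and rows downward; lengths in mm; the calibration is good to about 2 mm. A picture is of the moment at which its call begins.
- robot.sign_off(): hands the job in, once; it reports no verdict.
The state is a dict: "t": time; "joint_positions": joint angles; "joint_vel": joint speeds; "tau": joint torques, N m; "position": TCP position; "tcp_rot": TCP orientation; "force": force on the tool from outside, world axes, zero at the start; "torque": the same for the moment, N m; "finger_gap": finger opening in mm.
Only numpy, scipy, OpenCV 4.12 (cv2) and the standard library are available. Lean on these libraries where they do the work, as an engineer would, in place of code of your own. Each camera call takes 0.05 s, during which the arm holds its last target.

TASK

On the pack counter on the packing bench, flick the thumbwheel next to the push button with a fingertip, click by click, clockwise seen from above, until the lug with the raised rib stops at the fixed pointer behind the wheel; do not let it run past. Then press the push button fully down and let it come up again. Grip nothing and be gentle: do not lift the counter or shove it about, do not turn its other wheel, and leave the things around it where they are.

Things in the scene. Friction and masses are not known exactly. Their poses are not given: they have to be found in the camera images.
- counter: grey pack counter, loose, about 2 kg, rubber feet (slides at about 8 N): 140 (x) x 290 (y) mm, flat top 45 mm above the bench, riser on its back edge (x 44 to 70) up to 73 mm. Origin: centre of its underside. x to its back, y to its left seen from its front, z up. On top from +y to -y: other wheel, thumbwheel to set, push button. Behind each wheel a fixed pointer, x 16 to 45, 63 mm high.
- thumbwheel_hub (a point): on the thumbwheel's upright axis at the counter's top, counter x -35, y -25, z 45 mm. Wheel: disc of radius 28, 2 to 12 mm above this point; hub of radius 12 up to 18 mm; six upright radial lugs, 20 to 46 mm from the axis, 7 thick, 2 to 24 mm above this point. At rest the lugs stand at 0, 60, 120, 180, 240, 300 degrees from counter +x. The front lug overhangs the counter's front edge by 11 mm.
- thumbwheel (a joint): angle of the thumbwheel to set, rad, grows clockwise seen from above; 0 = ribbed lug at the pointer (counter +x). A detent rests it at multiples of 1.047; starts 2, 3 or 4 clicks short (-2.09, -3.14, -4.19), at rest. Push a lug on by over 30 and under 90 degrees and it springs to the full 60: one click. Takes about 4 N at a lug. Stops at -5.8 and 2.6.
- thumbwheel_mark (a point): outer end of the steel rib, 5 mm wide, along the top of one lug of the thumbwheel: 46 mm from the axis, 75 mm above the bench; turns with the wheel
- spare_wheel (a joint): angle of the other, identical wheel, whose axis stands 125 mm to the counter's +y from the thumbwheel's axis; same meaning; starts at -2.09; not to be turned
- spare_wheel_mark (a point): outer end of the steel rib of the other wheel
- enter_top (a point): centre of the top face of the grey push button (28 mm across, in a black collar of 44 mm) when up, 63 mm above the bench, at x -35, y -108 mm in the counter's frame; it moves with the button
- enter (a joint): travel of the push button, m: 0 up, 0.006 fully down; springs back; takes 1.5 N to start and 5 N to reach the bottom
- tape_roll: bystander, loose: roll of brown packing tape lying flat, 100 mm outside diameter, 48 mm high. Origin: centre of its underside
- marker: bystander, loose: marker pen lying down, 135 mm long, 17 mm thick. Origin: centre of its underside
- small_carton: bystander, loose: closed cardboard carton 110 x 150 x 70 mm. Origin: centre of its underside
- tape_measure: bystander, loose: grey tape measure standing on edge, 40 x 65 x 60 mm. Origin: centre of its underside
- pen_cup: bystander, loose: dark steel cup, 72 mm across, 100 mm high. Origin: centre of its underside
- label_roll: bystander, loose: roll of white labels standing on end, 80 mm across, 60 mm high. Origin: centre of its underside
- tally_block: bystander, loose: paper pad 70 x 100 x 16 mm. Origin: centre of its underside

How it is judged (in metres and radians):
On the way, in this order (a step that is already met when the one before it is completed fails the run):
1. the thumbwheel's ribbed lug rests at the pointer (value of joint thumbwheel between -0.15 and 0.15 rad), for 0.2 s.
2. the push button is pressed fully down (value of joint enter above 0.005 m), for 0.02 s.
At the end, for the whole second after the job is handed in: the thumbwheel rests with its ribbed lug at the pointer (joint within 0.15 rad of 0), the push button has been pressed at least 5 of its 6 mm afterwards and is up again (within 1.5 mm), and the counter stands flat on the bench within 30 mm of where it was (all of step 1 and value of joint enter below 0.0015 m and distance of counter from where it was at the start of the episode below 0.03 m and height (world z) of counter below 0.01 m and angle between counter's own z axis and vertical below 0.05 rad and linear speed of counter below 0.02 m/s); the robot touches nothing.
It fails at once if the thumbwheel runs a click past the pointer (value of joint thumbwheel above 0.7 rad).
It fails at once if the push button is pressed before the thumbwheel is at the pointer (value of joint enter above 0.004 m and value of joint thumbwheel below -0.3 rad).
It fails at once if the thumbwheel is gripped or forced (over 25 N) (contact force between the fingers and thumbwheel above 25 N).
It fails at once if the counter is lifted, tipped, or shoved more than 30 mm (height (world z) of counter above 0.012 m or angle between counter's own z axis and vertical above 0.1 rad or distance of counter from where it was at the start of the episode above 0.03 m).
It fails at once if the other wheel is turned by a click, or a bystander is moved or lifted by more than 30 mm (value of joint spare_wheel above -1.46608 rad or value of joint spare_wheel below -2.72272 rad or distance of any of tape_roll, marker, small_carton, tape_measure, pen_cup, label_roll, tally_block from where it was at the start of the episode above 0.03 m).
It also fails if it takes over 51 s, if anything falls off the work surface, if the arm or the gripper's body presses on something with over 40 N, if the wrist force passes 120 N, or if a joint passes its speed limit or range.

## Working session

There is one attempt and no reset: what is moved stays moved. The work goes in short steps, Python scripts to look and compute and a shell command to move; the robot and the scene stay as the last step left them, time stands still between calls to the robot, and variables do not carry over. Pictures are saved under pics/ and viewed, and the job is handed in when it is done.

```bash
mkdir -p pics; ls
python3 - <<'E'
from cell import robot
import cv2,pickle
s=robot.observe();print(s)
for n in("top","side","wrist"):
    f=robot.grab_frame(n);pickle.dump(f,open(f"/tmp/{n}.pkl","wb"))
    cv2.imwrite(f"pics/{n}0.png",cv2.cvtColor(f["pixels"],cv2.COLOR_RGB2BGR))
    print(n,f["fx"],f["cx"],f["cy"],f["world_from_camera"].round(3).tolist(),[k for k in f])
E
```

```text
pics
{'t': 0.0, 'joint_positions': array([ 1.33403021e+00,  2.41414456e-01,  3.72397710e-03,  1.33522902e+00,
       -3.36446893e-05,  1.57079404e+00]), 'joint_vel': array([ 0.00056598,  0.00092133,  0.00153404,  0.00088314, -0.00077445,
        0.00084997]), 'tau': array([-5.35839320e-05, -3.72319186e+01,  2.52407634e+01,  1.68841810e-02,
        2.04258686e-05, -2.26202012e-06]), 'position': array([117.1388872 , 485.42204645, 230.41215154]), 'tcp_rot': array([-1.08676809e-04,  1.18105516e-01,  9.93000483e-01, -1.05614036e-03]), 'force': array([-0.07562347, -0.17804844,  0.05021842]), 'torque': array([-0.02314611,  0.02106721, -0.06008714]), 'finger_gap': 85.13552064601289}
top 429.72997190323 257.81108059148505 193.91700321960099 [[0.005, 0.99, -0.142, 389.532], [-1.0, 0.009, 0.028, 95.522], [0.029, 0.142, 0.989, 1208.983], [0.0, 0.0, 0.0, 1.0]] ['pixels', 'depth', 'fx', 'fy', 'cx', 'cy', 'world_from_camera']
side 444.7255640204635 252.4589841258077 191.4232358618359 [[-0.983, 0.139, -0.123, 429.849], [-0.185, -0.671, 0.718, 887.778], [0.017, 0.728, 0.685, 831.043], [0.0, 0.0, 0.0, 1.0]] ['pixels', 'depth', 'fx', 'fy', 'cx', 'cy', 'world_from_camera']
wrist 297.5004840945203 259.32091079352307 188.26065742158357 [[0.235, -0.924, -0.302, 39.423], [0.972, 0.223, 0.075, 504.688], [-0.002, -0.311, 0.95, 373.361], [0.0, 0.0, 0.0, 1.0]] ['pixels', 'depth', 'fx', 'fy', 'cx', 'cy', 'world_from_camera']
```

View pics/top0.png

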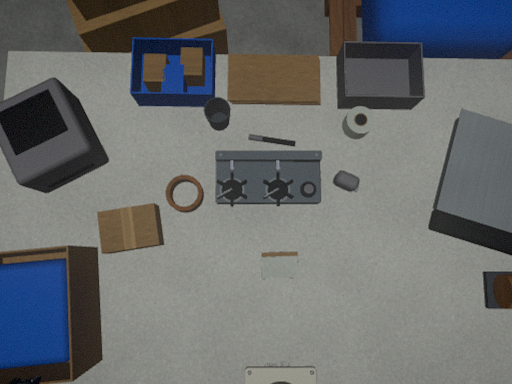

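View pics/side0.png

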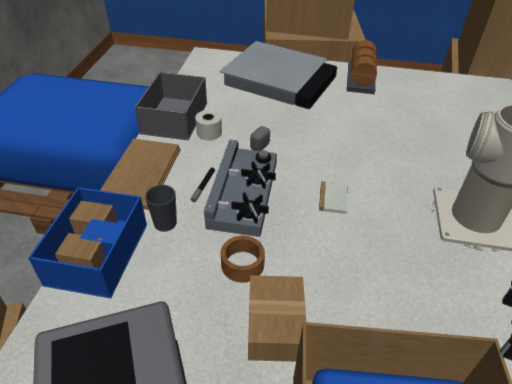

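View pics/wrist0.png

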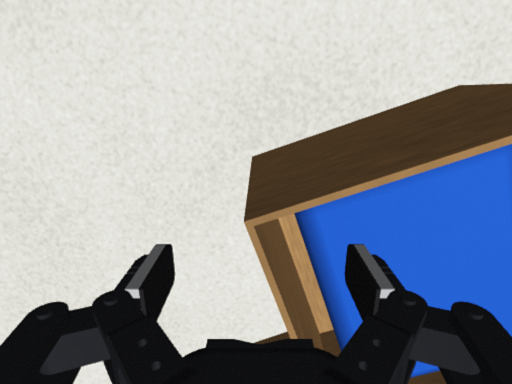

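Run:
```python
import cv2,pickle
f=pickle.load(open("/tmp/top.pkl","rb"));im=cv2.cvtColor(f["pixels"],cv2.COLOR_RGB2BGR)
cv2.imwrite("pics/topc.png",cv2.resize(im[140:215,208:330],None,fx=6.5,fy=6.5,interpolation=cv2.INTER_CUBIC))
f=pickle.load(open("/tmp/side.pkl","rb"));im=cv2.cvtColor(f["pixels"],cv2.COLOR_RGB2BGR)
cv2.imwrite("pics/sidec.png",cv2.resize(im[135:240,195:290],None,fx=5.7,fy=5.7,interpolation=cv2.INTER_CUBIC))
```

```text
(no output)
```

View pics/topc.png

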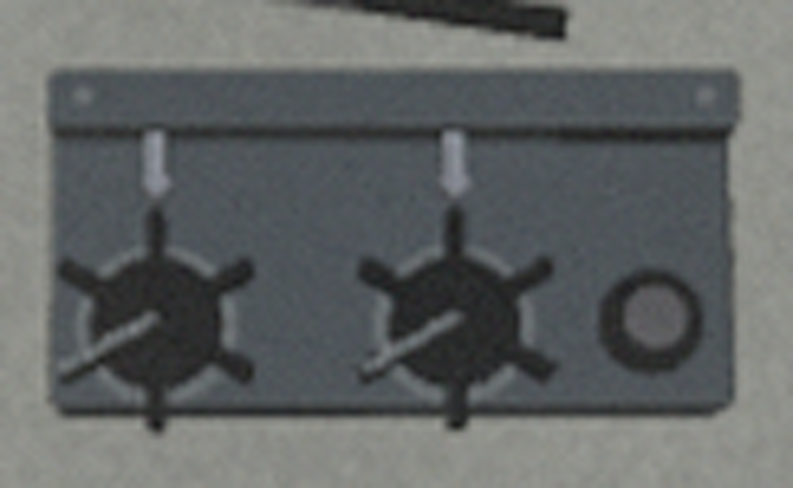

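View pics/sidec.png

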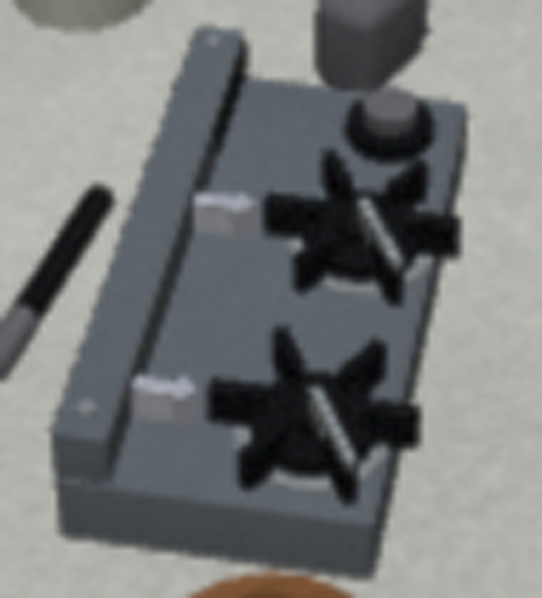

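```bash
cat > h.py <<'E'
import numpy as np
def ray(f,u,v,z):
    T=np.array(f["world_from_camera"]);d=np.array([(u-f["cx"])/f["fx"],-(v-f["cy"])/f["fy"],-1.])
    d=T[:3,:3]@d;o=T[:3,3];return o+d*(z-o[2])/d[2]
def proj(f,P):
    T=np.linalg.inv(np.array(f["world_from_camera"]));p=T[:3,:3]@np.array(P)+T[:3,3]
    return f["cx"]+f["fx"]*p[0]/-p[2], f["cy"]-f["fy"]*p[1]/-p[2]
def fit(A,B): # rigid 2D B=R A+t
    A=np.array(A,float);B=np.array(B,float);a=A-A.mean(0);b=B-B.mean(0)
    th=np.arctan2((a[:,0]*b[:,1]-a[:,1]*b[:,0]).sum(),(a*b).sum())
    R=np.array([[np.cos(th),-np.sin(th)],[np.sin(th),np.cos(th)]]);return th,B.mean(0)-R@A.mean(0),R
E
python3 - <<'E'
import pickle,numpy as np
from h import *
r=46*np.array([np.cos(2.0944),np.sin(2.0944)])
hub=np.array([-35,-25]);oth=np.array([-35,100])
def run(n,x0,y0,s,pts):
    f=pickle.load(open(f"/tmp/{n}.pkl","rb"));A=[];B=[]
    for (u,v,z,m) in pts:
        A.append(m);B.append(ray(f,x0+(u+.5)/s-.5,y0+(v+.5)/s-.5,z)[:2])
    th,t,R=fit(A,B);print(n,"yaw",th,"t",t,"hub",R@hub+t,"btn",R@[-35,-108]+t)
    print((np.array(B)-(np.array(A)@R.T+t)).round(1).tolist())
run("top",208,140,6.5,[(363,378,75,hub+r),(63,378,75,oth+r),(656,315,63,(-35,-108)),(459,320,63,hub),(157,318,63,oth),(456,190,63,(16,-25)),(155,190,63,(16,100))])
run("side",195,135,5.7,[(398,268,75,hub+r),(350,497,75,oth+r),(391,102,63,(-35,-108)),(362,204,63,hub),(316,388,63,oth),(254,202,63,(16,-25)),(192,386,63,(16,100))])
f=pickle.load(open("/tmp/top.pkl","rb"))
for n,u,v in (("measure",346,181),("tape",184,193),("pad",280,265)): print(n,ray(f,u,v,50))
E
```

```text
top yaw 0.019662672757483443 t [604.12680333  33.55608186] hub [569.62510412   7.87276526] btn [571.2570008  -75.11119049]
[[-3.8, 0.7], [-2.4, -1.6], [-0.0, 0.4], [-1.3, -0.3], [0.8, 0.2], [2.8, -0.1], [3.9, 0.7]]
side yaw 0.0016557777908092158 t [601.61014193  34.54972332] hub [566.65158434   9.49180539] btn [566.78901383 -73.50808083]
[[-0.7, 4.7], [-4.4, 20.7], [1.3, -4.4], [1.8, -9.2], [0.1, -10.4], [0.4, -0.5], [1.6, -0.9]]
measure [ 593.89680994 -180.56776917   50.        ]
tape [556.45628503 262.57666365  50.        ]
pad [364.80958635   2.13719268  50.        ]
```

The rib on the thumbwheel is at lower-left in the top view (crop px 363,378 vs hub 459,320), which is 120° CCW from the pointer. That makes it 2 clicks short. The hub is near (568, 8.5) and counter yaw is about 0.01.

Next I swing the arm around to it with the fingers shutting.

```bash
python3 -m handwheel '[{"x":-0.055,"wz":6.3},{"x":-0.055,"wz":6.3},{"x":-0.055,"wz":6.3},{"x":-0.055,"wz":6.3},{"x":-0.055,"wz":6.3},{"x":-0.055,"wz":6.3},{"x":-0.055,"wz":6.3},{"x":-0.055,"wz":6.3},{"x":-0.055,"wz":6.3},{"x":-0.055,"wz":6.3},{"x":-0.055,"wz":6.3},{"x":-0.045,"wz":6.3}]' 0 20
python3 - <<'E'
from cell import robot
import cv2,pickle,numpy as np
s=robot.observe();print(s['t'],s['position'],s['tcp_rot'],s['finger_gap'])
f=robot.grab_frame("wrist");pickle.dump(f,open("/tmp/wrist.pkl","wb"))
cv2.imwrite("pics/wrist1.png",cv2.cvtColor(f["pixels"],cv2.COLOR_RGB2BGR))
E
```

```text
0.15 [117.19612504 485.61748512 230.61879154] [-9.29496672e-05  1.18127881e-01  9.92998085e-01 -7.73544678e-04] 84.93070241085198schema error: expected keys x, y, z, wx, wy, wz
```

View pics/wrist1.png

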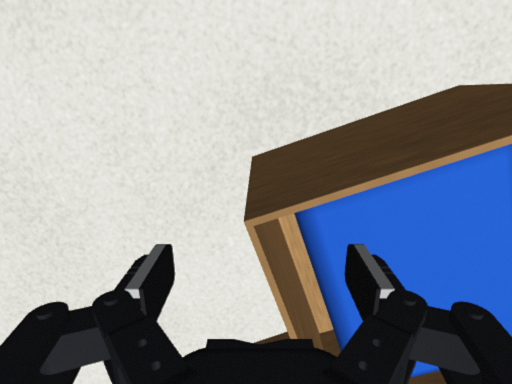

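All six keys are required in each row, so nothing moved. I'll rewrite the rows.

```bash
python3 -m handwheel '[{"x":-0.055,"y":0,"z":0,"wx":0,"wy":0,"wz":6.3},{"x":-0.055,"y":0,"z":0,"wx":0,"wy":0,"wz":6.3},{"x":-0.055,"y":0,"z":0,"wx":0,"wy":0,"wz":6.3},{"x":-0.055,"y":0,"z":0,"wx":0,"wy":0,"wz":6.3},{"x":-0.055,"y":0,"z":0,"wx":0,"wy":0,"wz":6.3},{"x":-0.055,"y":0,"z":0,"wx":0,"wy":0,"wz":6.3},{"x":-0.055,"y":0,"z":0,"wx":0,"wy":0,"wz":6.3},{"x":-0.055,"y":0,"z":0,"wx":0,"wy":0,"wz":6.3},{"x":-0.055,"y":0,"z":0,"wx":0,"wy":0,"wz":6.3},{"x":-0.055,"y":0,"z":0,"wx":0,"wy":0,"wz":6.3},{"x":-0.055,"y":0,"z":0,"wx":0,"wy":0,"wz":6.3},{"x":-0.045,"y":0,"z":0,"wx":0,"wy":0,"wz":6.3}]' 0 20
python3 - <<'E'
from cell import robot
import cv2,pickle,numpy as np
s=robot.observe();print(s['t'],s['position'],s['tcp_rot'],s['finger_gap'])
f=robot.grab_frame("wrist");pickle.dump(f,open("/tmp/wrist.pkl","wb"))
cv2.imwrite("pics/wrist2.png",cv2.cvtColor(f["pixels"],cv2.COLOR_RGB2BGR))
E
```

```text
t: 1.7
position: [525.1, 36.4, 230.9]
tcp_rot: [-0.0, 0.704, 0.711, -0.0]
force: [0.4, 0.2, 0.2]
finger_gap: 0.2
1.7 [525.12404573  36.37188358 230.91673306] [-7.34423338e-05  7.03661265e-01  7.10535557e-01 -2.01344602e-04] 0.2146163762564234
```

View pics/wrist2.png

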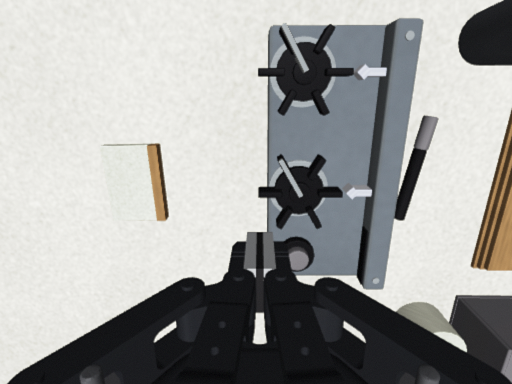

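Run:
```python
import cv2,pickle
f=pickle.load(open("/tmp/wrist.pkl","rb"));im=cv2.cvtColor(f["pixels"],cv2.COLOR_RGB2BGR)
cv2.imwrite("pics/wc2.png",cv2.resize(im[130:280,225:425],None,fx=4,fy=4,interpolation=cv2.INTER_CUBIC))
cv2.imwrite("pics/wc3.png",cv2.resize(im[10:130,245:425],None,fx=4,fy=4,interpolation=cv2.INTER_CUBIC))
```

```text
(no output)
```

View pics/wc2.png

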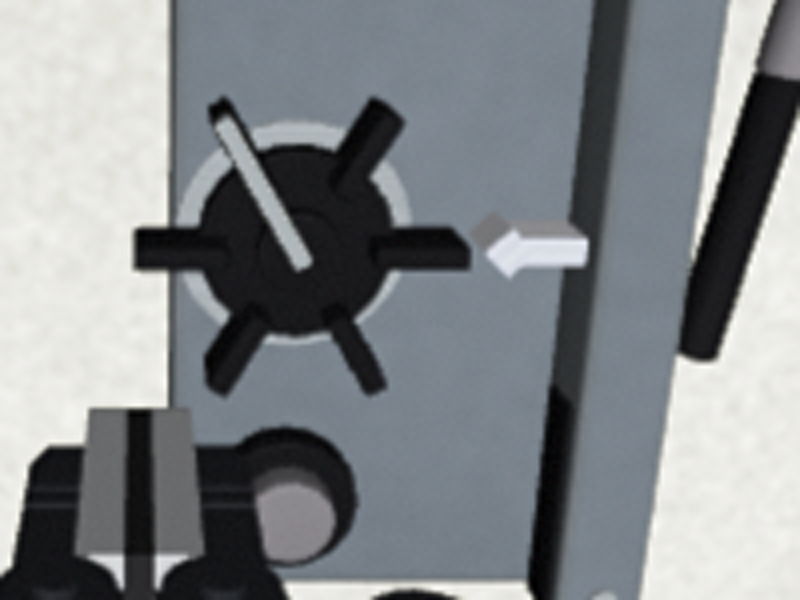

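View pics/wc3.png

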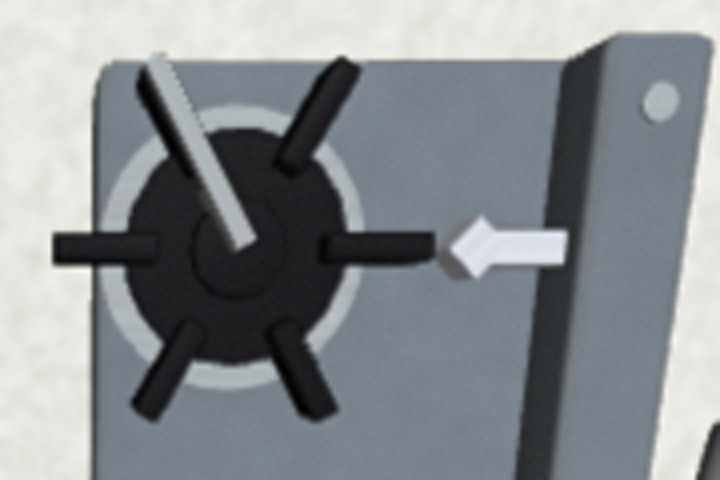

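Run:
```python
import pickle,numpy as np
from h import *
f=pickle.load(open("/tmp/wrist.pkl","rb"))
r=46*np.array([np.cos(2.0944),np.sin(2.0944)])
hub=np.array([-35,-25]);oth=np.array([-35,100]);A=[];B=[]
for u,v,z,m,(x0,y0) in [(222,118,75,hub+r,(225,130)),(486,252,63,(16,-25),(225,130)),(299,245,63,hub,(225,130)),(155,58,75,oth+r,(245,10)),(450,250,63,(16,100),(245,10)),(239,251,63,oth,(245,10)),(295,521,63,(-35,-108),(225,130))]:
    A.append(m);B.append(ray(f,x0+(u+.5)/4-.5,y0+(v+.5)/4-.5,z)[:2])
th,t,R=fit(A,B);print("yaw",th,"t",t,"hub",R@hub+t,"btn",R@[-35,-108]+t)
print((np.array(B)-(np.array(A)@R.T+t)).round(1).tolist())
d=f["depth"]
for row in range(226,300,6): print(row,[int(x) for x in d[row,228:296:4]])
T=np.array(f["world_from_camera"])
def pt(u,v):
    D=d[v,u];return (T@np.array([(u-f["cx"])/f["fx"]*D,-(v-f["cy"])/f["fy"]*D,-D,1]))[:3].round(1)
for u,v in [(248,234),(254,234),(266,234),(271,234),(238,250),(282,250),(247,250),(273,250),(250,262)]: print(u,v,pt(u,v))
```

```text
yaw 0.015125365465160667 t [604.71687342  35.1385251 ] hub [570.09899665   9.61201715] btn [571.35435412 -73.3784888 ]
[[-0.5, 1.1], [-0.1, 0.1], [-0.9, 2.4], [0.5, -0.7], [0.1, -0.8], [-0.3, -0.7], [1.1, -1.4]]
226 [410, 409, 410, 409, 409, 410, 409, 408, 410, 409, 363, 360, 359, 334, 360, 360, 359]
232 [0, 411, 412, 412, 412, 152, 152, 153, 151, 153, 151, 151, 362, 362, 364, 363, 363]
238 [414, 415, 414, 415, 414, 145, 146, 146, 145, 146, 145, 145, 365, 365, 365, 364, 360]
244 [418, 418, 148, 148, 148, 141, 141, 140, 140, 141, 141, 141, 149, 147, 149, 354, 353]
250 [418, 143, 143, 142, 143, 134, 134, 135, 135, 135, 134, 135, 142, 143, 143, 356, 349]
256 [425, 137, 137, 140, 138, 129, 130, 131, 129, 130, 131, 130, 137, 137, 138, 137, 348]
262 [426, 133, 132, 134, 126, 124, 126, 127, 125, 125, 126, 125, 131, 132, 132, 134, 349]
268 [429, 130, 127, 127, 120, 121, 120, 121, 121, 120, 121, 121, 128, 129, 127, 128, 353]
274 [115, 115, 113, 112, 113, 116, 116, 121, 122, 121, 115, 114, 114, 113, 111, 115, 115]
280 [112, 112, 111, 111, 110, 112, 0, 123, 122, 120, 110, 111, 111, 112, 112, 111, 112]
286 [108, 108, 107, 107, 108, 107, 109, 123, 123, 117, 107, 108, 109, 108, 108, 108, 108]
292 [105, 104, 105, 104, 104, 104, 106, 124, 124, 115, 105, 105, 106, 106, 104, 104, 105]
298 [102, 101, 103, 102, 102, 102, 108, 126, 125, 116, 103, 100, 101, 101, 102, 101, 102]
248 234 [518.9  47.5 238. ]
254 234 [521.9  47.8 238.5]
266 234 [528.   47.3 237.6]
271 234 [530.5  47.5 237.8]
238 250 [514.4  43.1 246.4]
282 250 [535.5  43.9 247.4]
247 250 [519.   47.6 254.1]
273 250 [530.9  47.1 253.1]
250 262 [520.7  47.9 264.5]
```

The refined hub is (570, 9) with yaw 0.015. The fingertip is about 13 (x) by 22 (y) mm. I'll move in front of the front lug on its −y side, staying above the lugs.

```bash
python3 -m handwheel '[{"x":-0.047,"y":0.008,"z":0,"wx":0,"wy":0,"wz":0},{"x":0,"y":0,"z":0.05,"wx":0,"wy":0,"wz":0},{"x":0,"y":0,"z":0.05,"wx":0,"wy":0,"wz":0},{"x":0,"y":0,"z":0.04,"wx":0,"wy":0,"wz":0},{"x":0,"y":0,"z":0.01,"wx":0,"wy":0,"wz":0},{"x":0,"y":0,"z":0,"wx":0,"wy":0,"wz":0}]'
cat > look.py <<'E'
import sys,cv2,pickle
from cell import robot
tag=sys.argv[1]
box={"side":(195,110,285,215),"wrist":(140,60,400,255),"top":(208,130,330,230)}
for n in sys.argv[2:]:
    f=robot.grab_frame(n);pickle.dump(f,open(f"/tmp/{n}_{tag}.pkl","wb"))
    a,b,c,d=box[n];s=min(780/(c-a),590/(d-b))
    cv2.imwrite(f"pics/{n}_{tag}.png",cv2.resize(cv2.cvtColor(f["pixels"],cv2.COLOR_RGB2BGR)[b:d,a:c],None,fx=s,fy=s,interpolation=cv2.INTER_CUBIC))
E
python3 look.py a side wrist
```

```text
t: 2.5
position: [533.5, -8.2, 81.4]
tcp_rot: [-0.0, 0.702, 0.712, -0.0]
force: [-0.3, -0.2, 0.1]
finger_gap: -0.2
```

View pics/side_a.png

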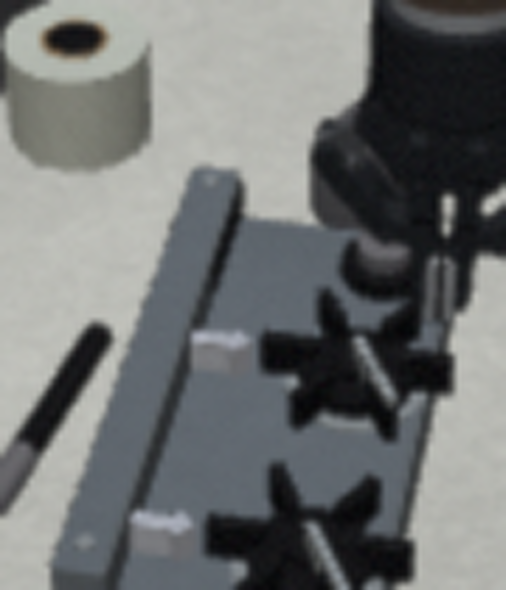

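View pics/wrist_a.png

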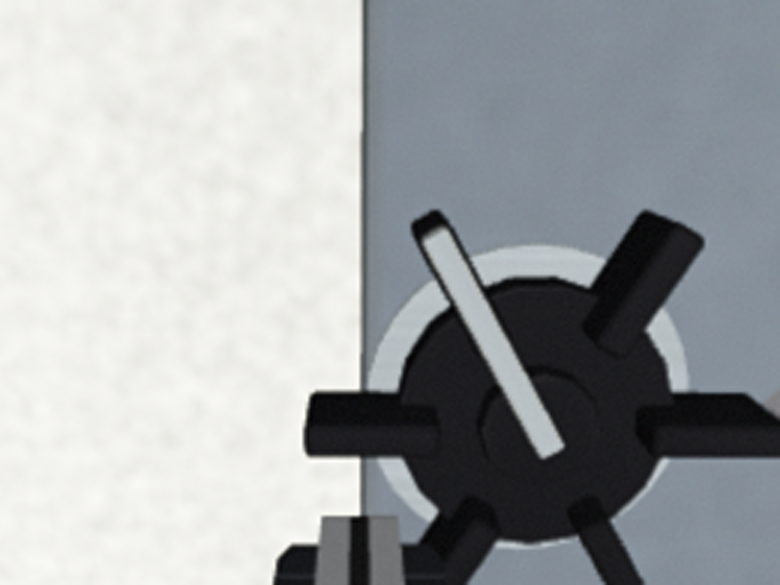

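The wrist view shows the fingertip (px 318–400, leading edge at 516) just below the front lug (px 305–440, lower face at 456). I'll ease it outward 2 mm and back 3 mm, then descend.

```bash
python3 -m handwheel '[{"x":-0.003,"y":-0.002,"z":0,"wx":0,"wy":0,"wz":0},{"x":0,"y":0,"z":0.008,"wx":0,"wy":0,"wz":0},{"x":0,"y":0,"z":0.008,"wx":0,"wy":0,"wz":0},{"x":0,"y":0,"z":0.006,"wx":0,"wy":0,"wz":0},{"x":0,"y":0,"z":0,"wx":0,"wy":0,"wz":0}]'
python3 look.py b wrist
```

```text
t: 3.22
position: [530.8, -11.4, 58.4]
tcp_rot: [-0.001, 0.702, 0.712, -0.001]
force: [-0.6, 1.0, -0.6]
finger_gap: -0.2
```

View pics/wrist_b.png

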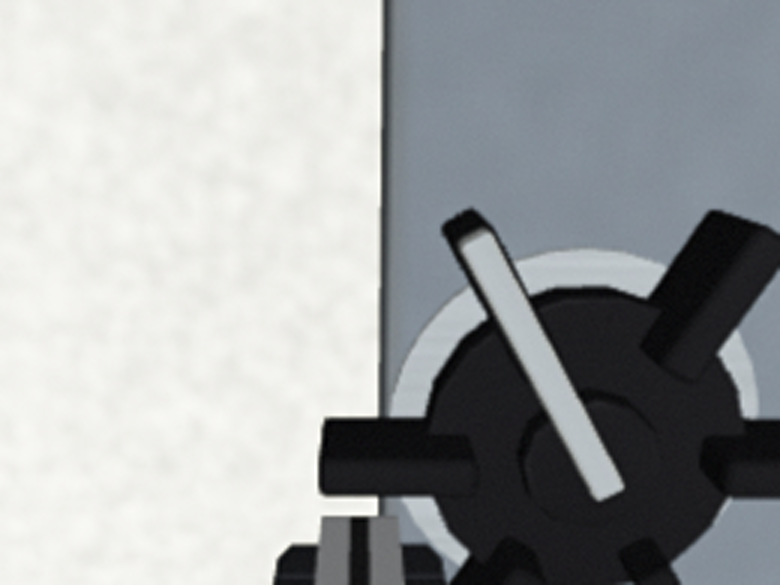

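```bash
python3 -m handwheel '[{"x":0.004,"y":0,"z":0,"wx":0,"wy":0,"wz":0},{"x":0.004,"y":0,"z":0,"wx":0,"wy":0,"wz":0},{"x":0.003,"y":0,"z":0,"wx":0,"wy":0,"wz":0},{"x":0.003,"y":0,"z":0,"wx":0,"wy":0,"wz":0},{"x":0.003,"y":0,"z":0,"wx":0,"wy":0,"wz":0},{"x":0.003,"y":0,"z":0,"wx":0,"wy":0,"wz":0},{"x":0,"y":0,"z":0,"wx":0,"wy":0,"wz":0}]'
python3 look.py c wrist
```

```text
t: 4.15
position: [531.0, 9.6, 59.3]
tcp_rot: [-0.001, 0.702, 0.713, 0.0]
force: [-0.2, 0.1, -0.4]
finger_gap: -0.1
```

View pics/wrist_c.png

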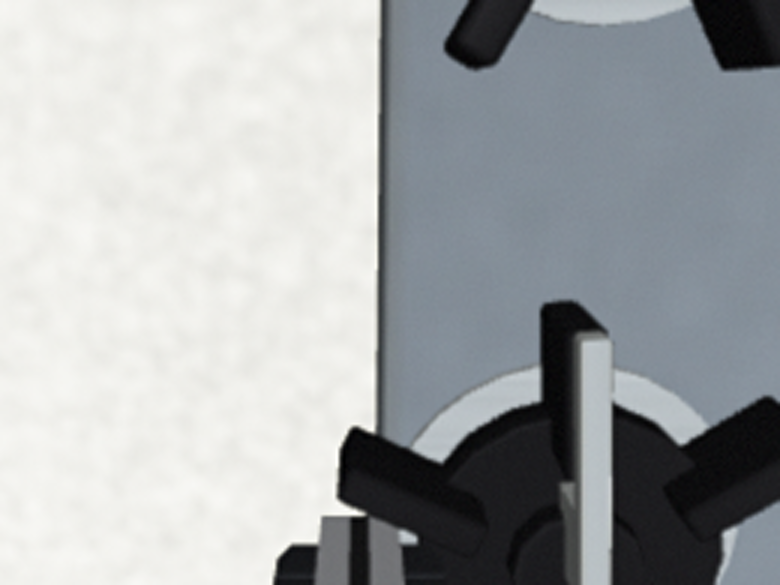

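The wheel is turned about 28°, near the ridge of the detent. Now a little further.

```bash
python3 -m handwheel '[{"x":0.003,"y":0,"z":0,"wx":0,"wy":0,"wz":0},{"x":0.003,"y":0,"z":0,"wx":0,"wy":0,"wz":0},{"x":0.003,"y":0,"z":0,"wx":0,"wy":0,"wz":0},{"x":0,"y":0,"z":0,"wx":0,"wy":0,"wz":0}]'
python3 look.py d wrist
```

```text
t: 4.7
position: [530.7, 19.1, 59.2]
tcp_rot: [-0.001, 0.701, 0.713, 0.001]
force: [-1.1, 4.3, 0.8]
finger_gap: 0.1
```

View pics/wrist_d.png

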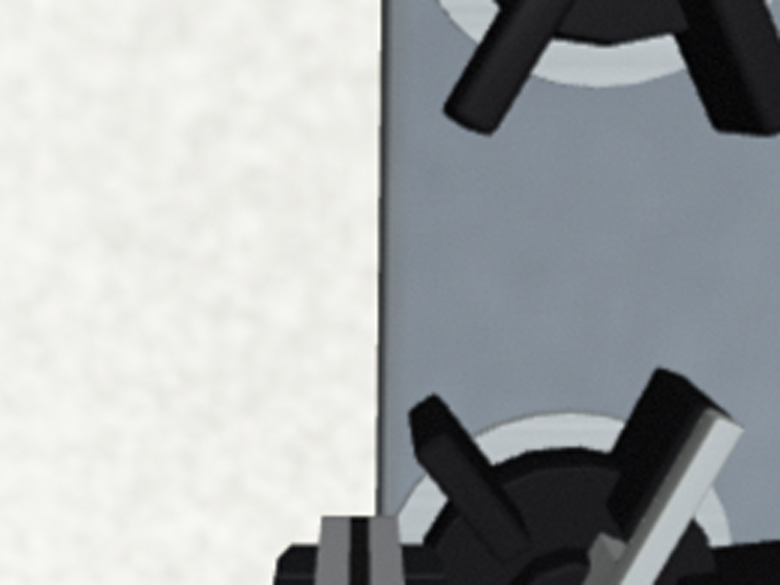

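It has clicked over. The next lug rests lightly on the finger's rear (4 N), so I move on 4 mm to free it, then lift and look.

```bash
python3 -m handwheel '[{"x":0.004,"y":0,"z":0,"wx":0,"wy":0,"wz":0},{"x":0,"y":0,"z":-0.01,"wx":0,"wy":0,"wz":0},{"x":0,"y":0,"z":-0.014,"wx":0,"wy":0,"wz":0},{"x":-0.02,"y":0,"z":0,"wx":0,"wy":0,"wz":0},{"x":-0.016,"y":0,"z":0,"wx":0,"wy":0,"wz":0},{"x":0,"y":0,"z":0,"wx":0,"wy":0,"wz":0}]'
python3 look.py e wrist
```

```text
t: 5.5
position: [531.9, -15.9, 83.9]
tcp_rot: [0.001, 0.703, 0.711, 0.0]
force: [-0.5, 0.1, -0.3]
finger_gap: -0.4
```

View pics/wrist_e.png

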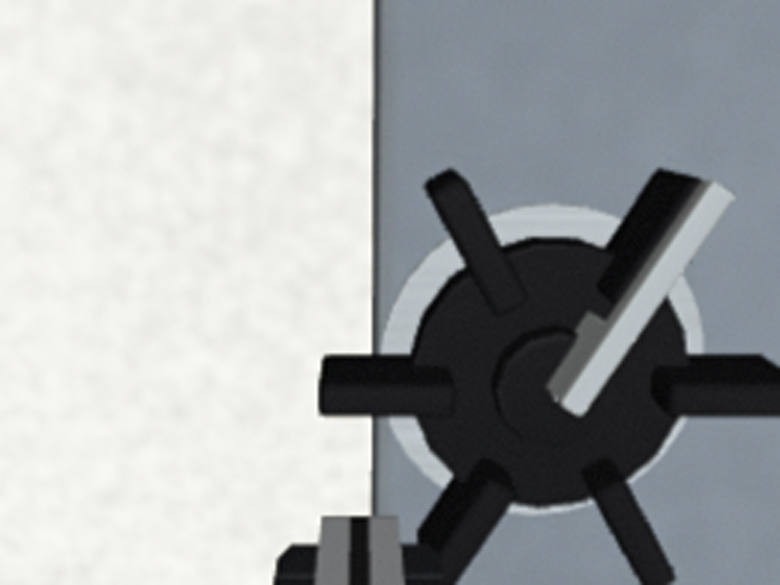

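Exactly one click: the rib now sits at 60° (px 735,190). I repeat the same stroke.

```bash
python3 -m handwheel '[{"x":0.004,"y":-0.001,"z":0,"wx":0,"wy":0,"wz":0},{"x":0,"y":0,"z":0.01,"wx":0,"wy":0,"wz":0},{"x":0,"y":0,"z":0.008,"wx":0,"wy":0,"wz":0},{"x":0,"y":0,"z":0.007,"wx":0,"wy":0,"wz":0},{"x":0.004,"y":0,"z":0,"wx":0,"wy":0,"wz":0},{"x":0.004,"y":0,"z":0,"wx":0,"wy":0,"wz":0},{"x":0.003,"y":0,"z":0,"wx":0,"wy":0,"wz":0},{"x":0.003,"y":0,"z":0,"wx":0,"wy":0,"wz":0},{"x":0.003,"y":0,"z":0,"wx":0,"wy":0,"wz":0},{"x":0.003,"y":0,"z":0,"wx":0,"wy":0,"wz":0},{"x":0,"y":0,"z":0,"wx":0,"wy":0,"wz":0}]'
python3 look.py f wrist
```

```text
t: 6.92
position: [530.9, 10.6, 58.9]
tcp_rot: [-0.0, 0.702, 0.713, 0.001]
force: [0.6, 0.1, -0.5]
finger_gap: 0.0
```

View pics/wrist_f.png

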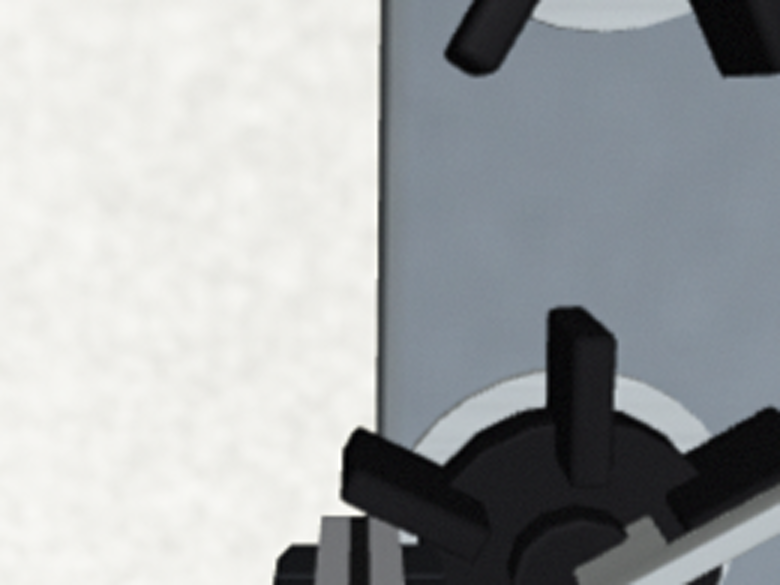

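Same state as before, at about 29°. I finish the stroke, then lift clear.

```bash
python3 -m handwheel '[{"x":0.003,"y":0,"z":0,"wx":0,"wy":0,"wz":0},{"x":0.003,"y":0,"z":0,"wx":0,"wy":0,"wz":0},{"x":0.003,"y":0,"z":0,"wx":0,"wy":0,"wz":0},{"x":0.003,"y":0,"z":0,"wx":0,"wy":0,"wz":0},{"x":0,"y":0,"z":-0.01,"wx":0,"wy":0,"wz":0},{"x":0,"y":0,"z":-0.02,"wx":0,"wy":0,"wz":0},{"x":-0.03,"y":0,"z":-0.02,"wx":0,"wy":0,"wz":0},{"x":-0.02,"y":0,"z":-0.01,"wx":0,"wy":0,"wz":0},{"x":0,"y":0,"z":0,"wx":0,"wy":0,"wz":0}]'
python3 look.py g wrist top
```

```text
t: 8.1
position: [531.8, -30.2, 119.9]
tcp_rot: [0.002, 0.703, 0.711, 0.001]
force: [-0.5, 0.4, 0.1]
finger_gap: 0.0
```

View pics/wrist_g.png

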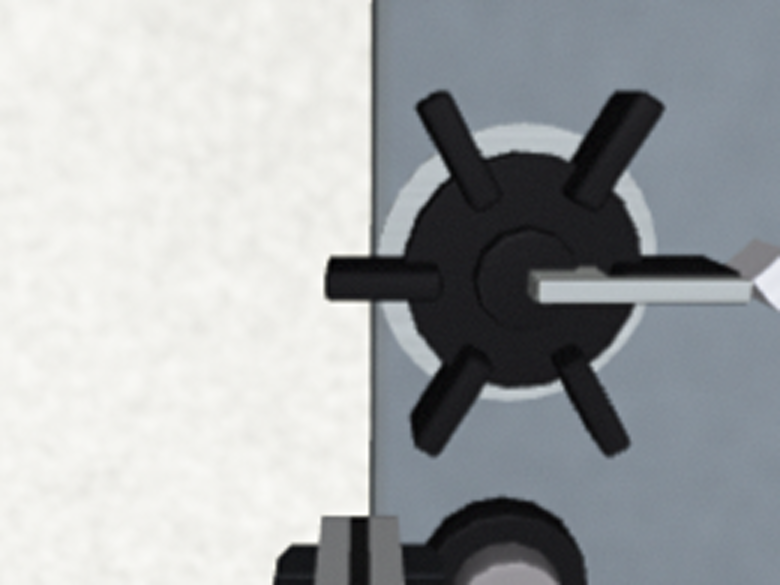

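Run:
```python
import cv2,pickle
f=pickle.load(open("/tmp/wrist_g.pkl","rb"))
cv2.imwrite("pics/wg_full.png",cv2.cvtColor(f["pixels"],cv2.COLOR_RGB2BGR))
```

```text
(no output)
```

View pics/wg_full.png

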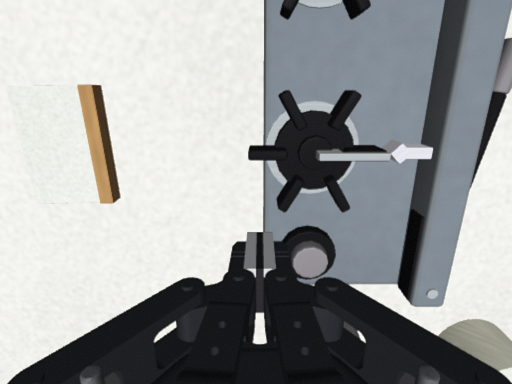

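The rib is aligned with the pointer: it ends at full-frame px (388,156) and the pointer tip is at (398,152). The button is visible at about (310,260), so I locate it.

Run:
```python
import pickle
from h import *
f=pickle.load(open("/tmp/wrist_g.pkl","rb"))
import cv2
im=cv2.cvtColor(f["pixels"],cv2.COLOR_RGB2BGR)
cv2.imwrite("pics/btn.png",cv2.resize(im[215:295,270:350],None,fx=7,fy=7,interpolation=cv2.INTER_CUBIC))
print("btn",ray(f,310,260,63),"hub",ray(f,316,149,63),"ribend",ray(f,389,157,75),"ptr",ray(f,391,152.5,63))
```

```text
btn [570.95504451 -73.26340387  63.        ] hub [569.52117414  12.68481567  63.        ] ribend [614.47351939  10.20622757  75.        ] ptr [620.78735806  10.79848994  63.        ]
```

View pics/btn.png

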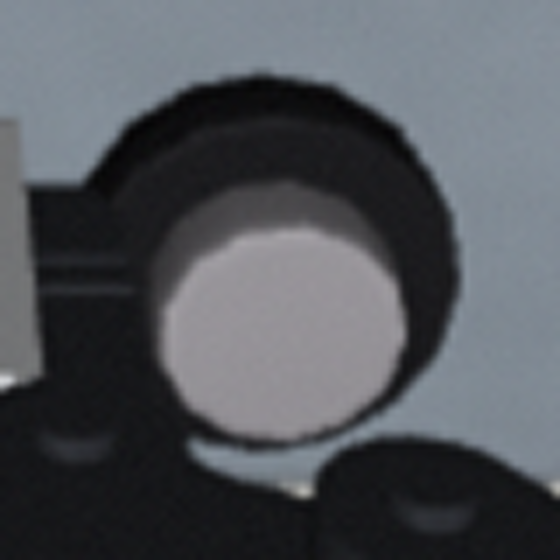

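```bash
python3 -m handwheel '[{"x":-0.025,"y":0.02,"z":0,"wx":0,"wy":0,"wz":0},{"x":-0.02,"y":0.02,"z":0,"wx":0,"wy":0,"wz":0},{"x":0,"y":0,"z":0.02,"wx":0,"wy":0,"wz":0},{"x":0,"y":0,"z":0.02,"wx":0,"wy":0,"wz":0},{"x":0,"y":0,"z":0.01,"wx":0,"wy":0,"wz":0},{"x":0,"y":0,"z":0,"wx":0,"wy":0,"wz":0}]'
python3 look.py h side wrist
```

```text
t: 8.95
position: [570.6, -72.1, 67.5]
tcp_rot: [-0.001, 0.702, 0.713, -0.001]
force: [-0.5, -0.6, 0.8]
finger_gap: -0.1
```

View pics/side_h.png

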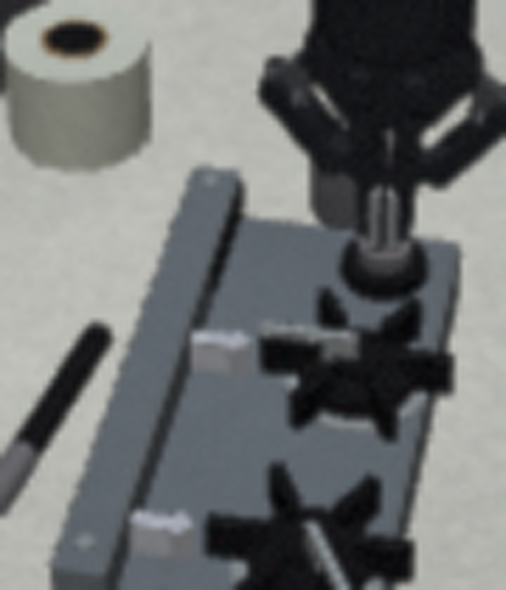

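The finger is over the button (tip at px 385,245), and the rib is at its pointer while the other wheel is unchanged. I press slowly.

```bash
python3 -m handwheel '[{"x":-0.003,"y":0,"z":0.001,"wx":0,"wy":0,"wz":0},{"x":0,"y":0,"z":0.003,"wx":0,"wy":0,"wz":0},{"x":0,"y":0,"z":0.003,"wx":0,"wy":0,"wz":0},{"x":0,"y":0,"z":0.002,"wx":0,"wy":0,"wz":0},{"x":0,"y":0,"z":0.001,"wx":0,"wy":0,"wz":0},{"x":0,"y":0,"z":0,"wx":0,"wy":0,"wz":0}]'
```

```text
t: 9.8
position: [572.4, -76.3, 60.9]
tcp_rot: [0.001, 0.702, 0.712, 0.001]
force: [-3.4, -1.1, 15.2]
finger_gap: 0.2
```

```bash
python3 look.py i side wrist
python3 - <<'E'
from cell import robot
for i in range(3):
    s=robot.observe();print(s['position'].round(1),s['force'].round(1),s['torque'].round(2)); robot.grab_frame("top")
E
```

```text
[572.4 -76.3  60.9] [-3.2 -0.9 14.7] [-0.21  0.75  0.05]
[572.4 -76.3  60.9] [-3.8 -1.7 14.3] [-0.14  0.75  0.  ]
[572.4 -76.3  60.9] [-3.5  0.2 13.9] [-0.14  0.79 -0.02]
```

View pics/side_i.png

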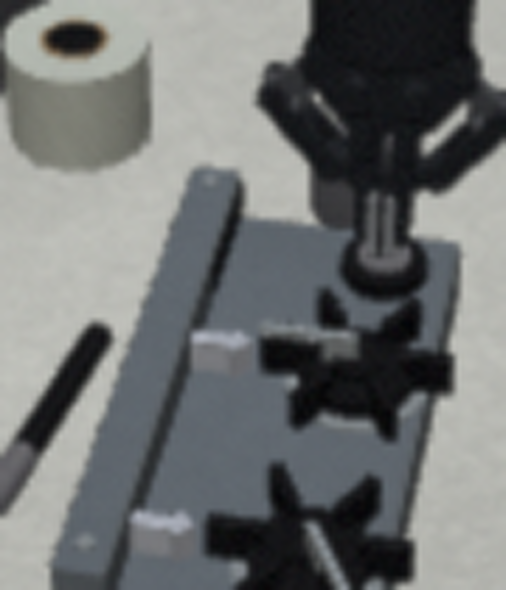

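View pics/wrist_i.png

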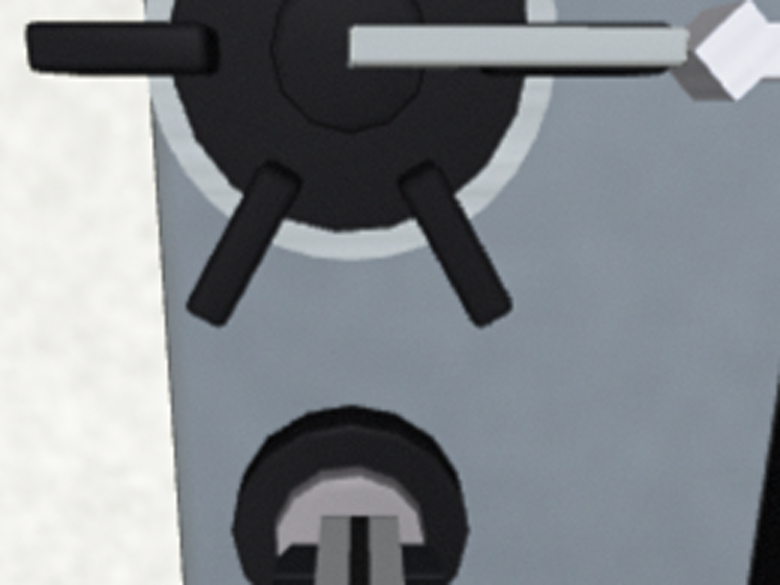

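Run:
```python
import pickle,numpy as np
def pts(n,boxes):
    f=pickle.load(open(f"/tmp/{n}.pkl","rb"));T=np.array(f["world_from_camera"]);d=f["depth"]
    for nm,(u0,v0,u1,v1) in boxes.items():
        z=[]
        for v in range(v0,v1):
            for u in range(u0,u1):
                D=d[v,u]
                if D>0: z.append((T@np.array([(u-f["cx"])/f["fx"]*D,-(v-f["cy"])/f["fy"]*D,-D,1]))[2])
        print(n,nm,np.median(z).round(2),np.std(z).round(2),len(z))
pts("wrist_g",{"btn":(302,255,320,270),"counter":(330,220,355,250),"collar":(318,238,324,241),"hub":(306,143,325,148)})
# crop scale 3 for i: px=140+u/3, 60+v/3
pts("wrist_i",{"btn":(250,222,268,230),"counter":(310,170,350,220),"collar":(245,206,270,212),"hub":(240,65,255,100),"padlo":(248,234,252,238)})
```

```text
wrist_g btn 67.43 0.58 269
wrist_g counter 45.49 2.66 745
wrist_g collar 57.53 0.44 17
wrist_g hub 63.29 0.68 94
wrist_i btn 61.1 0.57 144
wrist_i counter 45.34 0.6 1993
wrist_i collar 57.17 0.59 150
wrist_i hub 63.28 0.82 523
wrist_i padlo 69.31 1.33 16
```

Depth shows the button face moved from 67.4 to 61.1, a 6.3 mm travel, and the force is 14–15 N, well above the 5 N needed to bottom it. So the button is fully down. The stated height of 63 mm is about 4 mm lower than what I measured. I release it and back off.

```bash
python3 -m handwheel '[{"x":0,"y":0,"z":-0.003,"wx":0,"wy":0,"wz":0},{"x":0,"y":0,"z":-0.006,"wx":0,"wy":0,"wz":0},{"x":0,"y":0,"z":-0.02,"wx":0,"wy":0,"wz":0},{"x":0,"y":0,"z":-0.04,"wx":0,"wy":0,"wz":0},{"x":0,"y":-0.05,"z":-0.04,"wx":0,"wy":0,"wz":0},{"x":0,"y":-0.06,"z":-0.04,"wx":0,"wy":0,"wz":0},{"x":0,"y":0,"z":0,"wx":0,"wy":0,"wz":0},{"x":0,"y":0,"z":0,"wx":0,"wy":0,"wz":0}]'
python3 look.py j side top
python3 - <<'E'
from cell import robot
import pickle,cv2
f=robot.grab_frame("wrist");pickle.dump(f,open("/tmp/wrist_j.pkl","wb"));cv2.imwrite("pics/wj.png",cv2.cvtColor(f["pixels"],cv2.COLOR_RGB2BGR))
E
```

```text
t: 11.05
position: [470.8, -77.1, 200.7]
tcp_rot: [-0.0, 0.702, 0.712, 0.0]
force: [-0.3, -0.4, -0.2]
finger_gap: 0.3
```

View pics/top_j.png

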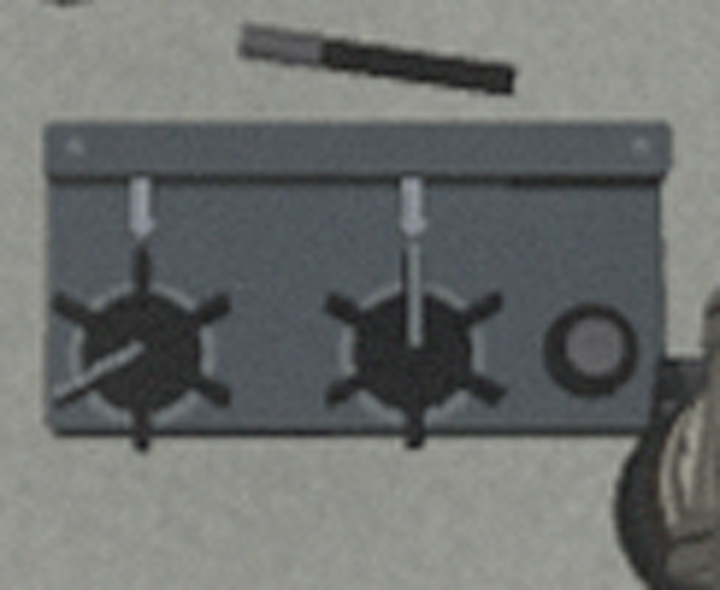

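View pics/side_j.png

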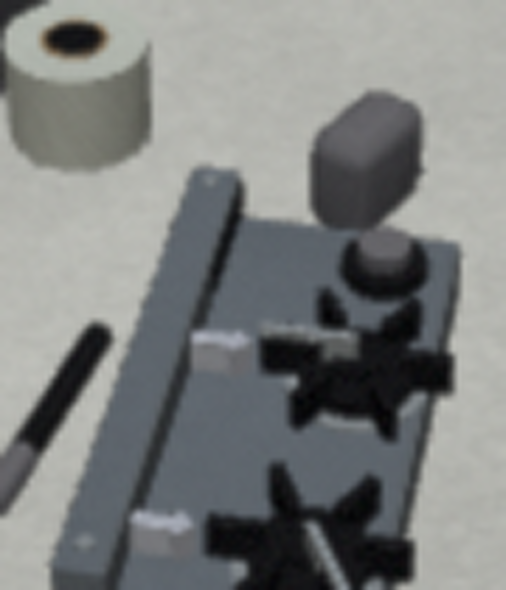

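View pics/wj.png

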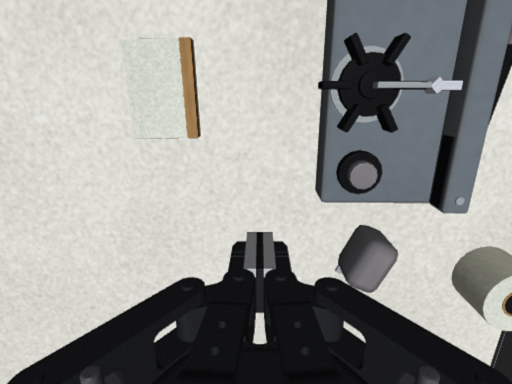

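Run:
```python
import pickle,numpy as np,cv2
f=pickle.load(open("/tmp/wrist_j.pkl","rb"));T=np.array(f["world_from_camera"]);d=f["depth"]
for nm,(u0,v0,u1,v1) in {"btn":(355,168,372,184),"counter":(400,130,430,180)}.items():
    v,u=np.mgrid[v0:v1,u0:u1];D=d[v,u]
    z=(T[2,0]*(u-f["cx"])/f["fx"]-T[2,1]*(v-f["cy"])/f["fy"]-T[2,2])*D+T[2,3];print(nm,np.median(z[D>0]))
a=pickle.load(open("/tmp/top.pkl","rb"))["pixels"];b=pickle.load(open("/tmp/top_j.pkl","rb"))["pixels"]
g=lambda x:cv2.cvtColor(x,cv2.COLOR_RGB2GRAY)[145:165,205:335].astype(np.float32)
print("riser shift px",cv2.phaseCorrelate(g(a),g(b)))
dd=cv2.absdiff(a,b).max(2)>50;ys,xs=np.nonzero(dd);n,l,st,_=cv2.connectedComponentsWithStats(dd.astype(np.uint8));print(st[1:][st[1:,4]>8])
from cell import robot
print(robot.observe()['t'],robot.observe()['force']); robot.sign_off()
```

```text
btn 67.4914977983633
counter 45.51024633592155
riser shift px ((0.43932949487656003, -0.02552043413887617), 1.0023132295961734)
[[ 338  163    7    9   33]
 [ 346  163    7   11   28]
 [ 390  171    7   43   86]
 [ 277  172    2   16   26]
 [ 342  173    9   19   88]
 [ 397  172    7   77   94]
 [ 351  176    8   16   71]
 [ 309  178   35  206 2277]
 [ 264  189   14    8   19]
 [ 344  192    7   45   60]
 [ 392  220    4   16   27]
 [ 410  325    2   31   38]
 [  31  382    8    2    9]]
11.2 [-0.00959945  0.26086198 -1.03787981]
the job is handed in; nothing more can be done
```

I turned the thumbwheel two clicks clockwise with the shut fingertips, pressed the push button fully down, released it and backed off. The job was handed in at about 11 s of the 51 s allowed; no verdict is reported.

**Last checks:**
- **Thumbwheel:** the ribbed lug is at the pointer in the top, side and wrist views.
- **Push button:** the depth image showed 6.3 mm of travel under about 15 N, and it is up again afterwards (67.5 mm against 67.4 mm before the press).
- **Counter:** it shifted about 0.4 px in the top view, roughly 1 mm.
- **Surroundings:** the other wheel still stands at its start angle. The marker, tape measure, label roll and pad look unmoved. I compared the tape roll, small carton and pen cup only through the top-view difference; it showed no change near them.
- **Contact:** the arm touches nothing.

**One disagreement:** the button's top measured about 67.4 mm above the bench, not the stated 63 mm. Its travel matched the stated 6 mm.

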